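Cap the finished pewter tea caddies with their own lids

ROBOT

A 7-joint arm with a two-finger parallel gripper is mounted at the origin on the work surface. World frame = base frame: x ahead of the robot, y to its left, z up, the work surface at z = 0. Lengths are in mm, angles in rad, forces in N, time in s.
With the tool pointing down it reaches from about 400 to 900 mm from the base axis. Payload 5.6 kg.
Tool frame: the origin (TCP) lies on the centre line of the jaws, within the pads' length; the fingertips stand 11 mm ahead of it and the grasp point (between the pads) lies 8 mm behind it; z points along the fingers, y is the line along which they close (so a half turn about z gives the same grasp; the last joint's range is limited). The gripper opens to 92 mm and grips with 3 to 60 N. Pads are 20 mm wide; open, the fingers measure 128 mm over their backs; the gripper's body (75 mm by 189 mm) begins 69 mm behind the grasp point.
Start: joints at [1.19, 0.468, -0.012, 1.603, 0.006, 1.071, -0.056], TCP at [215.377, -613.287, 225.592] pointing down, gripper open.
Joint ranges: [-2.53, 2.53], [-0.31, 2.02], [-1.57, 1.55], [0.28, 2.44], [-1.29, 4.43], [0.15, 1.84], [-2.92, 2.92]. Speed limits (rad/s): [2.57, 2.57, 3.14, 3.14, 3.14, 3.14, 3.14].

INTERFACE

Orientations are given as a unit quaternion [w, x, y, z].
In Python, from rig import ctrl gives the robot as it stands.
- The arm moves only by the shell command python3 -m handwheel 'ROWS' [FORCE]. ROWS is JSON, a list of rows, each a list of 7 numbers: the turn, a rotation vector about the world's x, y, z in rad, then the shift along the world's x, y, z in m, then the opening, from -1 (shut) to 1 (fully open). A call has exactly 5 rows; each row is the pose to reach, as a shift and turn from the pose commanded when the call began; what a row does not reach only later rows make up. A row lasts 1/12 s, in which the tool goes at most 41.7 mm and 7.16 degrees, less where a joint would pass 70% of its speed; a pose out of reach is approached as far as the arm can. A call with a gripper value outside its range is refused whole. The fingers move at their own pace and stop on an object; FORCE is the grip in N (left out, the last holds). Time passes only in rows, so rows that repeat a pose let the fingers close, or fill a call up. It gives the time, the measured TCP pose, the force, the opening and the grip force at its end, in the units of the state.
- ctrl.sense(): the state, without advancing time (a new reading comes with each control period).
- ctrl.camera(name): name is "side" or "top"; returns (picture, depth): 480x640x3 uint8, red, green, blue; 480x640 float32, mm along the optical axis (not along the pixel's ray), 0 where there is no reading.
- ctrl.camera_info(name): a dict with "fx", "fy", "cx", "cy" (pixels), "position" and "attitude" of the camera in the world. Camera axes: x right, y down, z forward; pixel columns grow to the right and rows downward; lengths in mm; the calibration is good to about 2 mm. A picture is of the moment at which its call begins. camera_info takes no time and is no camera call.
- ctrl.sign_off(): hands the job in; it is judged then, once.
The state is a dict: "t": time; "joint_positions": joint angles; "qd": joint speeds; "joint_torque": joint torques, N m; "position": TCP position; "ee_rot": TCP orientation; "force": force on the tool from outside, world axes, zero at the start; "wrist_torque": the same for the moment, N m; "grip_width": finger opening in mm; "finger_force": force on a finger pad.
Only numpy, scipy, OpenCV 4.12 (cv2) and the standard library are available. Lean on these libraries where they do the work, as an engineer would, in place of code of your own. Each camera call takes 0.05 s, during which the arm holds its last target. There are 200 camera calls.

TASK

Four polished pewter tea caddies stand open on the finishing bench. Put each finished lid (the ones with a knob) on the caddy it belongs to, the one of its own size whose band and rim match the knob, knob up and fully home on the rim, and let go. Leave the caddies standing where they are, and leave the two dull blanks without knobs where they lie.

Things in the scene. Friction and masses are not known exactly. Their poses are not given: they have to be found in the camera images.
- caddy_wood: Polished pewter tea caddy with a broad dark wood band round its wall and a rim of the same: an open round canister standing upright on the bench, 92 mm outside diameter, 88 mm tall, wall 3 mm (mouth 86 mm across). Loose, about 460 g. Origin: centre of its underside; z up to the mouth.
- caddy_brass: Polished pewter tea caddy with a broad golden brass band round its wall and a rim of the same: an open round canister standing upright on the bench, 78 mm outside diameter, 74 mm tall, wall 3 mm (mouth 72 mm across). Loose, about 340 g. Origin: centre of its underside; z up to the mouth.
- caddy_blue: Polished pewter tea caddy with a broad blue enamel band round its wall and a rim of the same: an open round canister standing upright on the bench, 64 mm outside diameter, 62 mm tall, wall 3 mm (mouth 58 mm across). Loose, about 240 g. Origin: centre of its underside; z up to the mouth.
- caddy_black: Polished pewter tea caddy with a broad black band round its wall and a rim of the same: an open round canister standing upright on the bench, 50 mm outside diameter, 50 mm tall, wall 3 mm (mouth 44 mm across). Loose, about 150 g. Origin: centre of its underside; z up to the mouth.
- lid_wood: Lid of the dark wood caddy: pewter, dark wood knob upright in its centre (17 mm across, 17 to 41 mm above the origin). Below: plug 12 mm deep, tapered, 68 mm across at the foot, 80 at the top; above it a flange 95 across, 5 thick. Lies knob up on a 3 mm navy mat; about 150 g. Origin: centre of the plug's underside, z up. Home on the rim, its origin is 76 mm above the caddy's.
- lid_brass: Lid of the golden brass caddy: pewter, golden brass knob upright in its centre (17 mm across, 17 to 41 mm above the origin). Below: plug 12 mm deep, tapered, 54 mm across at the foot, 66 at the top; above it a flange 81 across, 5 thick. Lies knob up on a 3 mm navy mat; about 110 g. Origin: centre of the plug's underside, z up. Home on the rim, its origin is 62 mm above the caddy's.
- lid_blue: Lid of the blue enamel caddy: pewter, blue enamel knob upright in its centre (17 mm across, 17 to 41 mm above the origin). Below: plug 12 mm deep, tapered, 40 mm across at the foot, 52 at the top; above it a flange 67 across, 5 thick. Lies knob up on a 3 mm navy mat; about 80 g. Origin: centre of the plug's underside, z up. Home on the rim, its origin is 50 mm above the caddy's.
- lid_black: Lid of the black caddy: pewter, black knob upright in its centre (17 mm across, 17 to 41 mm above the origin). Below: plug 12 mm deep, tapered, 26 mm across at the foot, 38 at the top; above it a flange 53 across, 5 thick. Lies knob up on a 3 mm navy mat; about 50 g. Origin: centre of the plug's underside, z up. Home on the rim, its origin is 38 mm above the caddy's.
- blank_0: Unfinished lid blank, dull dark grey and without a knob: plug as on the lids and flange 75 mm across, 17 mm high in all. Lies loose on the bench mat among the lids; it stays where it is. Origin: centre of its underside.
- blank_1: Unfinished lid blank, dull dark grey and without a knob: plug as on the lids and flange 61 mm across, 17 mm high in all. Lies loose on the bench mat among the lids; it stays where it is. Origin: centre of its underside.
There are look-alikes about, which are no part of the job. Leave any green, pink or purple look-alike of the lid_brass alone.

How it is judged:
By the outcome, as a careful person would: the job done as asked, in the order asked, and still so for the second after the job is handed in, with the robot touching nothing.
It also fails if it takes over 115 s, if anything falls off the work surface, if the arm or the gripper's body presses on something with over 40 N, if the wrist force passes 120 N, or if a joint passes its speed limit or range.

## Working session

There is one attempt and no reset: what is moved stays moved. The work goes in short steps, Python scripts to look and compute and a shell command to move; the robot and the scene stay as the last step left them, time stands still between calls to the robot, and variables do not carry over. Pictures are saved under pics/ and viewed, at most 14 in all, crops included, and the job is handed in when it is done.

```bash
mkdir -p pics; ls
cat > h.py <<'E'
import numpy as np, cv2
from rig import ctrl
def save(n,im): cv2.imwrite(f'pics/{n}.png',im[:,:,::-1])
def Rq(q):
    w,x,y,z=q
    from scipy.spatial.transform import Rotation as R
    return R.from_quat([x,y,z,w]).as_matrix()
def cam(name):
    i=ctrl.camera_info(name); a=np.array(i['attitude'],float)
    return i,(Rq(a) if a.size==4 else a.reshape(3,3)),np.array(i['position'],float)
def ray(name,u,v,z):
    i,R,p=cam(name)
    d=R@np.array([(u-i['cx'])/i['fx'],(v-i['cy'])/i['fy'],1.])
    return p+d*(z-p[2])/d[2]
def proj(name,P):
    i,R,p=cam(name); c=R.T@(np.array(P)-p)
    return i['fx']*c[0]/c[2]+i['cx'],i['fy']*c[1]/c[2]+i['cy']
E
python3 - <<'E'
from h import *
for n in('top','side'):
    im,d=ctrl.camera(n); save(n+'0',im); np.save(n+'0.npy',d); print(ctrl.camera_info(n))
print(ctrl.sense())
E
```

```text
pics
{'fx': 492.8571715494758, 'fy': 492.8571715494758, 'cx': 315.872167020578, 'cy': 234.91438343178712, 'position': array([ 327.84466039,  -38.98209294, 1110.60004814]), 'attitude': array([ 0.03387703, -0.70192658,  0.71032442, -0.03988285])}
{'fx': 549.0782894388641, 'fy': 549.0782894388641, 'cx': 324.5722041387378, 'cy': 237.15266367931218, 'position': array([-266.97601252,  748.63078266, 1135.8224949 ]), 'attitude': array([ 0.13682759, -0.3196231 ,  0.87231209, -0.34378905])}
{'t': 0.1, 'joint_positions': array([ 1.19001386,  0.46828081, -0.01158921,  1.60350502,  0.00601048,
        1.07139227, -0.05629926]), 'qd': array([ 0.00045475, -0.00142407,  0.00139017, -0.00180896,  0.00164245,
        0.00125129,  0.00137797]), 'joint_torque': array([ 6.62913208e-04, -5.21644020e+01, -1.27111343e-02, -2.44365853e+01,
       -5.68384049e-02,  1.41037352e-02,  6.37243193e-05]), 'position': array([ 215.17154284, -612.83089988,  224.75194062]), 'ee_rot': array([-7.51283897e-04,  9.85777413e-01,  1.68054424e-01, -1.93205429e-04]), 'force': array([ 0.03417376, -0.12925585, -0.09305641]), 'wrist_torque': array([ 0.02430668,  0.01994317, -0.04600159]), 'finger_force': 0.0, 'grip_width': 92.12186112645027}
```

View pics/top0.png

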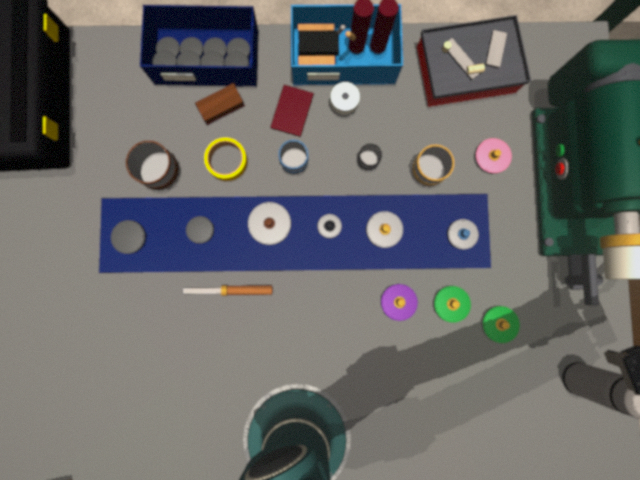

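View pics/side0.png

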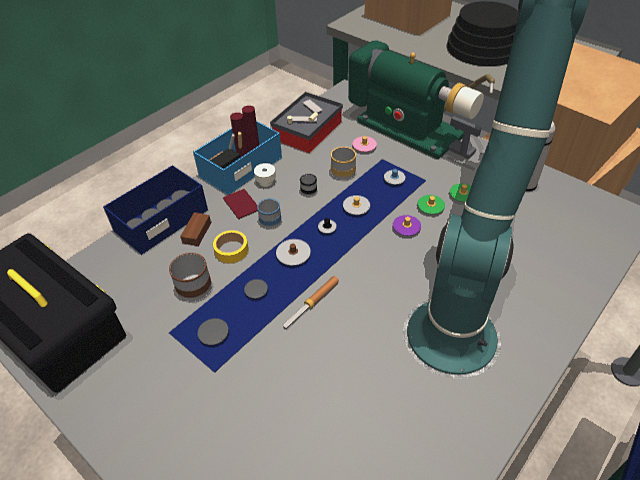

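The top view shows lids: wood at (269,223), black (329,226), brass (385,229) and blue (463,234). Caddies: wood (152,165), blue (293,157), black (369,156), brass (435,165).

Possible confusions:
- For lid_brass: pink (493,155), purple (399,302) and green (453,304) and (501,325). I choose the pewter lid with the golden knob on the mat (385,229).
- For caddy_brass: the yellow ring (225,158). I choose the ochre-rimmed (435,165).
- Blanks without knobs: (128,236) and (199,229). The white roll at (345,98) is not a lid.

```bash
cat > meas.py <<'E'
from h import *
from scipy.optimize import least_squares
def pts(name,d):
    i,R,p=cam(name); v,u=np.mgrid[:480,:640]
    c=np.stack([(u-i['cx'])/i['fx']*d,(v-i['cy'])/i['fy']*d,d],-1)
    W=c@R.T+p; W[d<=0]=np.nan; return W
def circ(x,y,r):
    f=lambda q:np.hypot(x-q[0],y-q[1])-r
    return least_squares(f,[x.mean(),y.mean()],loss='soft_l1',f_scale=2).x
LID=dict(wood=(269,223),black=(329,226),brass=(385,229),blue=(463,234))
CAD=dict(wood=(152,165,88,92),brass=(435,165,74,78),blue=(293,157,62,64),black=(369,156,50,50))
E
python3 - <<'E'
from meas import *
im,_=ctrl.camera('top'); save('crop1',cv2.resize(im[120:280,90:510],(798,304),interpolation=cv2.INTER_CUBIC))
for n in('top','side'):
    W=pts(n,np.load(n+'0.npy'))
    for k,(u,v) in LID.items():
        c=ray('top',u,v,20); m=np.hypot(W[...,0]-c[0],W[...,1]-c[1])<25
        s=m&(W[...,2]>30)&(W[...,2]<60)
        print(n,'lid',k,np.round(c[:2]),s.sum(),np.round(np.nanmean(W[s],0),1) if s.any() else '', 'flange z',np.round(np.nanmedian(W[m][:,2]),1))
    for k,(u,v,h,D) in CAD.items():
        c=ray('top',u,v,h); r=np.hypot(W[...,0]-c[0],W[...,1]-c[1])
        s=(r<D/2+20)&(abs(W[...,2]-h)<5); q=W[s]
        print(n,'cad',k,np.round(c[:2]),s.sum(),np.round(circ(q[:,0],q[:,1],D/2-1.5),1) if s.sum()>5 else '', np.round(np.nanmedian(q[:,2]),1))
E
```

```text
top lid wood [470.  55.] 51 [470.3  56.   43.6] flange z 21.7
top lid black [462. -78.] 48 [462.6 -77.9  43.9] flange z 21.4
top lid brass [ 454. -203.] 52 [ 454.  -200.2   43.6] flange z 21.9
top lid blue [ 440. -377.] 57 [ 441.2 -374.5   43.3] flange z 22.5
top cad wood [587. 296.] 313 [595.4 305.8] 88.6
top cad brass [ 585. -307.] 244 [ 591. -306.] 75.3
top cad blue [609.  -1.] 185 [ 6.159e+02 -1.000e-01] 62.5
top cad black [ 612. -168.] 132 [ 615.9 -168.9] 51.3
side lid wood [470.  55.] 40 [468.   58.4  38.9] flange z 20.3
side lid black [462. -78.] 33 [461.  -75.2  40.2] flange z 18.5
side lid brass [ 454. -203.] 32 [ 451.6 -197.3   39.2] flange z 20.4
side lid blue [ 440. -377.] 31 [ 439.3 -373.5   39.2] flange z 20.2
side cad wood [587. 296.] 197 [594.7 307.1] 86.2
side cad brass [ 585. -307.] 96 [ 589.5 -304.8] 72.7
side cad blue [609.  -1.] 103 [614.8   1.3] 60.1
side cad black [ 612. -168.] 69 [ 614.9 -167.7] 48.1
```

View pics/crop1.png

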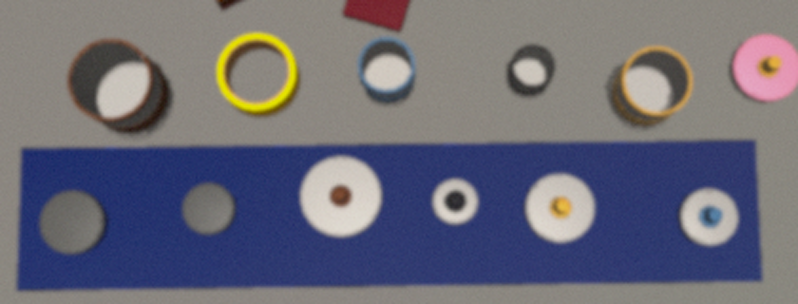

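The crop confirms the pewter lids with wood, black, golden and blue knobs, left to right, and the ochre-rimmed brass caddy at right. I'll start with the blue lid.

```bash
python3 -m handwheel '[[0,0,0,0.0225,0.024,0,0],[0,0,0,0.045,0.048,0,0],[0,0,0,0.0675,0.072,0,0],[0,0,0,0.090,0.096,0,0],[0,0,0,0.1125,0.12,0,0]]' 20
python3 -m handwheel '[[0,0,0,0.0225,0.024,-0.01,0],[0,0,0,0.045,0.048,-0.03,0],[0,0,0,0.0675,0.072,-0.05,0],[0,0,0,0.090,0.096,-0.075,0],[0,0,0,0.1125,0.119,-0.1,0]]' 20
python3 -m handwheel '[[0,0,0,0,0,0,0],[0,0,0,0,0,0,0],[0,0,0,0,0,0,0],[0,0,0,0,0,0,0],[0,0,0,0,0,0,0]]'
python3 - <<'E'
from h import *
im,_=ctrl.camera('side'); u,v=map(int,proj('side',[440,-374,40])); save('blue1',cv2.resize(im[v-70:v+50,u-80:u+80],(640,480)))
E
```

```text
t: 0.57
position: [328.6, -491.9, 225.3]
ee_rot: [-0.0, 0.986, 0.168, -0.0]
force: [0.1, -0.0, 0.1]
grip_width: 60.7
finger_force: 0.0
t: 0.98
position: [441.4, -373.1, 125.0]
ee_rot: [0.0, 0.986, 0.168, 0.0]
force: [-0.8, -1.0, -0.7]
grip_width: 46.1
finger_force: 0.0
t: 1.4
position: [439.7, -376.0, 126.5]
ee_rot: [0.001, 0.986, 0.167, 0.0]
force: [-0.7, -0.1, 0.0]
grip_width: 46.3
finger_force: 0.0
```

View pics/blue1.png

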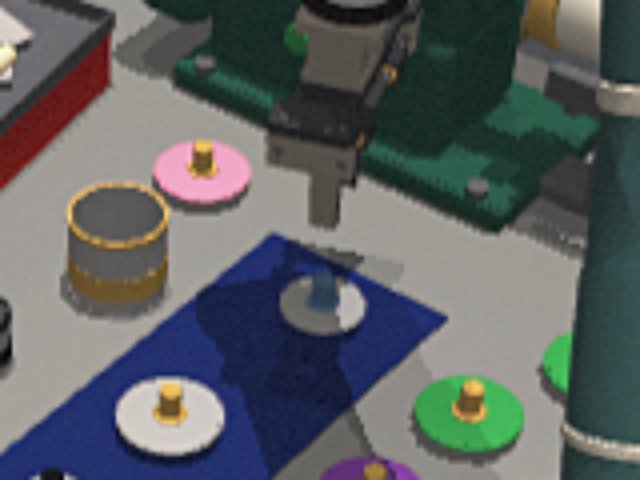

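The fingers stand right above the blue knob (crop ~(322,290)). Descending and gripping.

```bash
python3 -m handwheel '[[0,0,0,0,0,-0.03,0],[0,0,0,0,0,-0.06,0],[0,0,0,0,0,-0.078,0],[0,0,0,0,0,-0.087,0],[0,0,0,0,0,-0.091,0]]' 20
python3 -m handwheel '[[0,0,0,0,0,0,0],[0,0,0,0,0,0,-1],[0,0,0,0,0,0,-1],[0,0,0,0,0,0,-1],[0,0,0,0,0,0,-1]]' 20
python3 -m handwheel '[[0,0,0,0,0,0,-1],[0,0,0,0,0,0,-1],[0,0,0,0,0,0,-1],[0,0,0,0,0,0,-1],[0,0,0,0,0,0,-1]]' 25
```

```text
t: 1.87
position: [439.4, -374.6, 33.6]
ee_rot: [-0.001, 0.986, 0.167, -0.001]
force: [-0.2, 0.8, 0.5]
grip_width: 46.1
finger_force: 0.0
t: 2.28
position: [440.9, -374.7, 35.6]
ee_rot: [0.001, 0.986, 0.168, 0.001]
force: [0.1, -0.3, -0.1]
grip_width: 21.1
finger_force: 0.0
t: 2.7
position: [440.8, -374.7, 35.3]
ee_rot: [0.001, 0.986, 0.168, 0.0]
force: [-0.2, -0.4, 6.8]
grip_width: 16.2
finger_force: 25.0
```

```bash
python3 -m handwheel '[[0,0,0,0,0,0.01,-1],[0,0,0,0,0,0.03,-1],[0,0,0,0,0,0.055,-1],[0,0,0,0,0,0.08,-1],[0,0,0,0,0,0.1,-1]]' 25
python3 -m handwheel '[[0,0,0,0.01,0.024,0,-1],[0,0,0,0.025,0.056,0,-1],[0,0,0,0.042,0.09,0,-1],[0,0,0,0.058,0.124,0,-1],[0,0,0,0.074,0.158,0,-1]]' 25
python3 -m handwheel '[[0,0,0,0.016,0.034,0,-1],[0,0,0,0.032,0.068,0,-1],[0,0,0,0.048,0.102,0,-1],[0,0,0,0.062,0.132,0,-1],[0,0,0,0.074,0.158,0,-1]]' 25
python3 -m handwheel '[[0,0,0,0.01,0.023,0,-1],[0,0,0,0.018,0.04,0,-1],[0,0,0,0.025,0.054,0,-1],[0,0,0,0.027,0.0585,0,-1],[0,0,0,0.027,0.0585,0,-1]]' 25
python3 -m handwheel '[[0,0,0,0,0,0,-1],[0,0,0,0,0,0,-1],[0,0,0,0,0,0,-1],[0,0,0,0,0,0,-1],[0,0,0,0,0,0,-1]]'
python3 - <<'E'
from meas import *
im,d=ctrl.camera('side'); u,v=map(int,proj('side',[615,0,80])); save('blue2',cv2.resize(im[v-70:v+50,u-80:u+80],(640,480)))
for n in('side','top'):
    if n=='top': im,d=ctrl.camera(n)
    W=pts(n,d); r=np.hypot(W[...,0]-615.4,W[...,1]-.6)
    s=(r<45)&(abs(W[...,2]-120)<4); q=W[s]; print(n,s.sum(),circ(q[:,0],q[:,1],1) if s.any() else '',np.nanmin(q,0),np.nanmax(q,0))
E
```

```text
t: 3.12
position: [440.4, -374.2, 136.4]
ee_rot: [0.0, 0.986, 0.168, 0.0]
force: [0.9, 0.1, -1.6]
grip_width: 16.2
finger_force: 25.0
t: 3.53
position: [514.5, -214.7, 135.0]
ee_rot: [-0.0, 0.986, 0.168, -0.0]
force: [0.6, -0.2, -1.2]
grip_width: 16.2
finger_force: 25.0
t: 3.95
position: [588.8, -55.2, 134.8]
ee_rot: [-0.0, 0.986, 0.169, -0.0]
force: [-0.1, 0.3, -0.1]
grip_width: 16.4
finger_force: 25.0
t: 4.37
position: [615.4, 1.5, 134.5]
ee_rot: [-0.0, 0.986, 0.169, -0.0]
force: [0.2, -0.1, -0.4]
grip_width: 16.2
finger_force: 25.0
t: 4.78
position: [615.2, -0.7, 134.7]
ee_rot: [0.0, 0.986, 0.167, -0.0]
force: [-0.4, -0.3, -0.4]
grip_width: 15.7
finger_force: 25.0
side 167 [602.86816848   3.07205963] [580.34746366 -33.42528658 116.01877298] [645.55364161  33.31481955 123.87290045]Traceback (most recent call last):
  File "<stdin>", line 6, in <module>
    res = np.fmin.reduce(a, axis=axis, out=out, **kwargs)
ValueError: zero-size array to reduction operation fmin which has no identity
```

View pics/blue2.png

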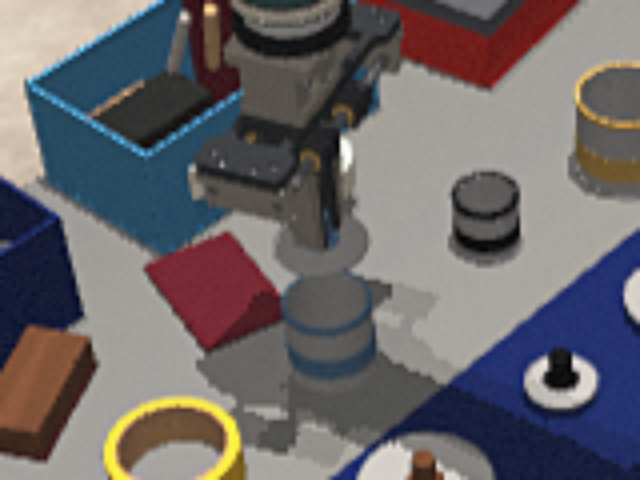

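The blue lid hangs level and centred over the blue caddy (~(328,290) crop). Lowering 50 mm first.

```bash
python3 -m handwheel '[[0,0,0,0,0,-0.015,-1],[0,0,0,0,0,-0.03,-1],[0,0,0,0,0,-0.04,-1],[0,0,0,0,0,-0.047,-1],[0,0,0,0,0,-0.051,-1]]' 25
python3 -m handwheel '[[0,0,0,0,0,-0.001,-1],[0,0,0,0,0,-0.002,-1],[0,0,0,0,0,-0.002,-1],[0,0,0,0,0,-0.002,-1],[0,0,0,0,0,-0.002,-1]]' 25
```

```text
t: 5.3
position: [614.9, 0.2, 82.5]
ee_rot: [-0.0, 0.986, 0.168, -0.001]
force: [0.5, -0.3, -0.6]
grip_width: 15.9
finger_force: 25.0
t: 5.72
position: [615.7, 0.3, 82.4]
ee_rot: [0.0, 0.986, 0.168, 0.0]
force: [-1.9, -0.3, 4.6]
grip_width: 16.2
finger_force: 25.0
```

```bash
python3 -m handwheel '[[0,0,0,0,0,0,-0.4],[0,0,0,0,0,0,-0.2],[0,0,0,0,0,0,0],[0,0,0,0,0,0,0],[0,0,0,0,0,0,0]]' 25
python3 -m handwheel '[[0,0,0,0,0,0.015,0],[0,0,0,0,0,0.04,0],[0,0,0,0,0,0.07,0],[0,0,0,-0.02,-0.012,0.09,0],[0,0,0,-0.05,-0.026,0.09,0]]' 25
python3 -m handwheel '[[0,0,0,-0.03,-0.015,0,0],[0,0,0,-0.06,-0.03,0,0],[0,0,0,-0.083,-0.042,-0.02,0],[0,0,0,-0.099,-0.05,-0.04,0],[0,0,0,-0.1035,-0.0515,-0.06,0]]' 25
python3 - <<'E'
from meas import *
im,d=ctrl.camera('side'); u,v=map(int,proj('side',[560,-20,60])); save('blue3',cv2.resize(im[v-70:v+50,u-80:u+80],(640,480)))
W=pts('side',d); r=np.hypot(W[...,0]-615.4,W[...,1]-.6)
s=(r<28)&(r>14)&(W[...,2]>50); print(s.sum(),np.percentile(W[s][:,2],[10,50,90]))
E
```

```text
t: 6.13
position: [615.4, 0.2, 81.4]
ee_rot: [0.0, 0.986, 0.168, -0.0]
force: [-0.3, -0.7, -0.3]
grip_width: 45.4
finger_force: 0.0
t: 6.55
position: [569.6, -24.6, 176.0]
ee_rot: [0.0, 0.986, 0.169, 0.005]
force: [0.5, -0.2, 1.3]
grip_width: 45.8
finger_force: 0.0
t: 6.97
position: [459.3, -79.2, 111.4]
ee_rot: [0.001, 0.986, 0.167, -0.0]
force: [-0.4, -0.0, 0.3]
grip_width: 45.9
finger_force: 0.0
141 [62.86414084 65.85534046 68.90798038]
```

View pics/blue3.png

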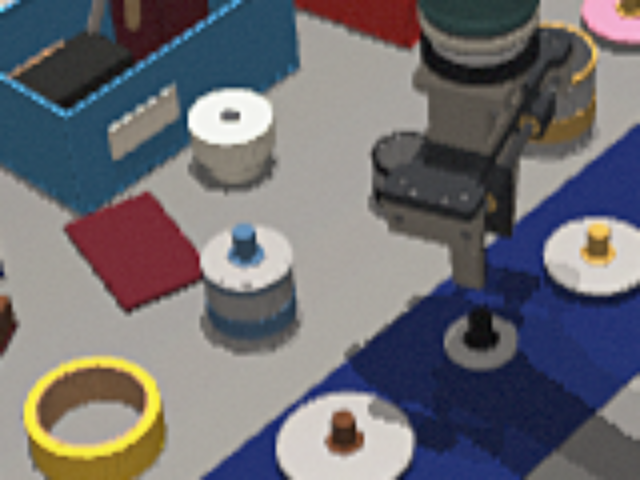

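The blue lid sits level and home on its caddy (~(245,255) crop), and the gripper is above the black knob (~(480,325)). Black lid next.

```bash
python3 -m handwheel '[[0,0,0,0,0,-0.025,0],[0,0,0,0,0,-0.05,0],[0,0,0,0,0,-0.066,0],[0,0,0,0,0,-0.074,0],[0,0,0,0,0,-0.077,0]]' 20
python3 -m handwheel '[[0,0,0,0,0,0,0],[0,0,0,0,0,0,-1],[0,0,0,0,0,0,-1],[0,0,0,0,0,0,-1],[0,0,0,0,0,0,-1]]' 20
python3 -m handwheel '[[0,0,0,0,0,0,-1],[0,0,0,0,0,0,-1],[0,0,0,0,0,0,-1],[0,0,0,0,0,0.01,-1],[0,0,0,0,0,0.03,-1]]' 25
python3 -m handwheel '[[0,0,0,0,0,0.025,-1],[0,0,0,0,0,0.05,-1],[0,0,0,0.01,-0.006,0.07,-1],[0,0,0,0.035,-0.02,0.07,-1],[0,0,0,0.06,-0.035,0.07,-1]]' 25
python3 -m handwheel '[[0,0,0,0.028,-0.017,0,-1],[0,0,0,0.056,-0.034,0,-1],[0,0,0,0.078,-0.047,0,-1],[0,0,0,0.0935,-0.056,0,-1],[0,0,0,0.0935,-0.056,0,-1]]' 25
python3 -m handwheel '[[0,0,0,0,0,0,-1],[0,0,0,0,0,-0.01,-1],[0,0,0,0,0,-0.02,-1],[0,0,0,0,0,-0.03,-1],[0,0,0,0,0,-0.03,-1]]' 25
python3 - <<'E'
from meas import *
im,d=ctrl.camera('side'); u,v=map(int,proj('side',[615,-168,60])); save('blk2',cv2.resize(im[v-60:v+60,u-80:u+80],(640,480)))
E
```

```text
t: 7.43
position: [461.8, -76.9, 33.7]
ee_rot: [-0.0, 0.986, 0.168, -0.001]
force: [-0.4, 0.1, -0.6]
grip_width: 45.7
finger_force: 0.0
t: 7.85
position: [462.4, -77.4, 35.3]
ee_rot: [0.0, 0.986, 0.168, 0.001]
force: [-0.8, -0.9, -0.6]
grip_width: 21.3
finger_force: 0.0
t: 8.27
position: [460.1, -77.0, 63.6]
ee_rot: [-0.001, 0.986, 0.168, -0.002]
force: [0.5, -0.2, 0.3]
grip_width: 16.2
finger_force: 25.0
t: 8.68
position: [523.1, -112.3, 137.1]
ee_rot: [0.001, 0.986, 0.169, 0.002]
force: [0.9, -0.5, -0.3]
grip_width: 16.4
finger_force: 25.0
t: 9.1
position: [617.6, -170.6, 134.7]
ee_rot: [0.001, 0.986, 0.167, 0.001]
force: [-1.0, -0.1, -1.0]
grip_width: 16.5
finger_force: 25.0
t: 9.52
position: [612.9, -167.4, 101.7]
ee_rot: [-0.001, 0.986, 0.168, -0.002]
force: [-0.2, 0.0, -1.2]
grip_width: 16.4
finger_force: 25.0
```

View pics/blk2.png

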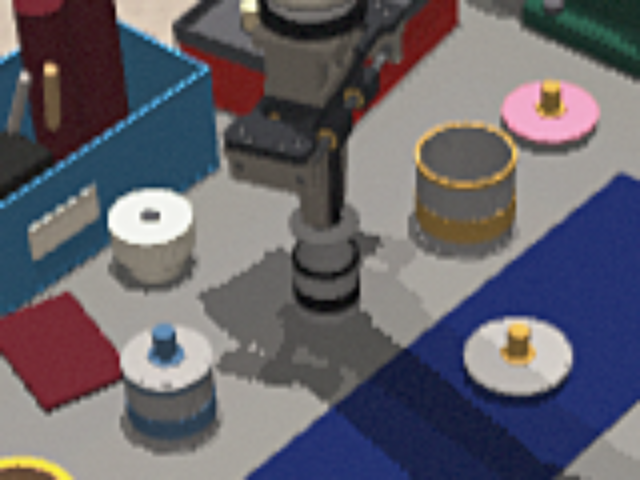

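The black lid hangs level over the black caddy (~(325,225) above (326,260)). Lowering, releasing, then on to the brass lid.

```bash
python3 -m handwheel '[[0,0,0,0,0,-0.01,-1],[0,0,0,0,0,-0.02,-1],[0,0,0,0,0,-0.028,-1],[0,0,0,0,0,-0.033,-1],[0,0,0,0,0,-0.036,-1]]' 25
python3 -m handwheel '[[0,0,0,0,0,-0.0005,-1],[0,0,0,0,0,-0.001,-1],[0,0,0,0,0,-0.001,-1],[0,0,0,0,0,-0.001,-1],[0,0,0,0,0,-0.001,-1]]' 25
```

```text
t: 9.98
position: [615.3, -168.2, 69.9]
ee_rot: [-0.0, 0.986, 0.168, -0.001]
force: [-11.0, 2.6, 31.6]
grip_width: 15.9
finger_force: 25.0
t: 10.4
position: [615.4, -168.2, 70.1]
ee_rot: [0.0, 0.986, 0.168, -0.0]
force: [-7.1, 3.2, 18.5]
grip_width: 16.2
finger_force: 25.0
```

```bash
python3 -m handwheel '[[0,0,0,0,0,0.002,-0.5],[0,0,0,0,0,0.002,-0.3],[0,0,0,0,0,0.002,0],[0,0,0,0,0,0.002,0],[0,0,0,0,0,0.002,0]]' 25
python3 -m handwheel '[[0,0,0,0,0,0.015,0],[0,0,0,0,0,0.04,0],[0,0,0,0,0,0.065,0],[0,0,0,-0.02,-0.004,0.08,0],[0,0,0,-0.05,-0.01,0.08,0]]' 25
python3 -m handwheel '[[0,0,0,-0.03,-0.006,0,0],[0,0,0,-0.06,-0.012,0,0],[0,0,0,-0.085,-0.016,-0.01,0],[0,0,0,-0.1,-0.019,-0.03,0],[0,0,0,-0.1125,-0.0205,-0.04,0]]' 25
python3 -m handwheel '[[0,0,0,0,0,0,0],[0,0,0,0,0,0,0],[0,0,0,0,0,0,0],[0,0,0,0,0,0,0],[0,0,0,0,0,0,0]]' 25
python3 - <<'E'
from meas import *
im,d=ctrl.camera('side'); u,v=map(int,proj('side',[550,-180,60])); save('blk3',cv2.resize(im[v-60:v+60,u-80:u+80],(640,480)))
W=pts('side',d); r=np.hypot(W[...,0]-615.4,W[...,1]+168.3)
s=(r<24)&(r>13)&(W[...,2]>44); print(s.sum(),np.percentile(W[s][:,2],[10,50,90]))
E
```

```text
t: 10.82
position: [615.2, -168.3, 69.0]
ee_rot: [-0.0, 0.986, 0.168, -0.0]
force: [0.7, -0.5, 0.4]
grip_width: 45.7
finger_force: 0.0
t: 11.23
position: [569.3, -177.6, 152.9]
ee_rot: [0.001, 0.986, 0.169, 0.004]
force: [0.3, -1.2, -0.6]
grip_width: 46.2
finger_force: 0.0
t: 11.65
position: [450.5, -199.3, 108.4]
ee_rot: [-0.0, 0.986, 0.167, -0.001]
force: [0.2, 0.1, -0.5]
grip_width: 45.9
finger_force: 0.0
t: 12.07
position: [454.3, -198.6, 110.2]
ee_rot: [0.0, 0.986, 0.169, 0.001]
force: [0.3, 0.1, 0.2]
grip_width: 45.7
finger_force: 0.0
75 [50.57369401 53.77866184 56.32083438]
```

View pics/blk3.png

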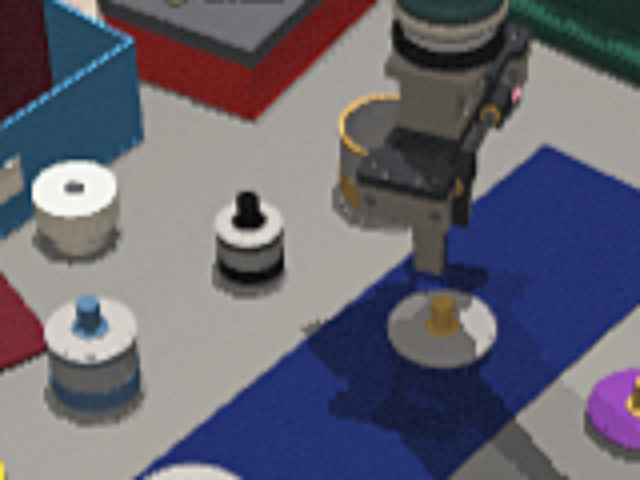

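The black lid is level and home (~(250,225)), and the gripper stands above the golden knob (~(440,315)). Brass lid.

```bash
python3 -m handwheel '[[0,0,0,0,0,-0.025,0],[0,0,0,0,0,-0.05,0],[0,0,0,0,0,-0.065,0],[0,0,0,0,0,-0.073,0],[0,0,0,0,0,-0.075,0]]' 20
python3 -m handwheel '[[0,0,0,0,0,0,0],[0,0,0,0,0,0,-1],[0,0,0,0,0,0,-1],[0,0,0,0,0,0,-1],[0,0,0,0,0,0,-1]]' 20
python3 -m handwheel '[[0,0,0,0,0,0,-1],[0,0,0,0,0,0,-1],[0,0,0,0,0,0,-1],[0,0,0,0,0,0.01,-1],[0,0,0,0,0,0.03,-1]]' 28
python3 -m handwheel '[[0,0,0,0,0,0.025,-1],[0,0,0,0,0,0.05,-1],[0,0,0,0.008,-0.006,0.075,-1],[0,0,0,0.03,-0.023,0.085,-1],[0,0,0,0.052,-0.04,0.085,-1]]' 28
python3 -m handwheel '[[0,0,0,0.025,-0.02,0,-1],[0,0,0,0.05,-0.04,0,-1],[0,0,0,0.07,-0.055,0,-1],[0,0,0,0.08,-0.0625,0,-1],[0,0,0,0.0855,-0.0665,0,-1]]' 28
python3 -m handwheel '[[0,0,0,0,0,0,-1],[0,0,0,0,0,-0.01,-1],[0,0,0,0,0,-0.02,-1],[0,0,0,0,0,-0.025,-1],[0,0,0,0,0,-0.025,-1]]' 28
python3 - <<'E'
from meas import *
im,d=ctrl.camera('side'); u,v=map(int,proj('side',[590,-305,80])); save('br2',cv2.resize(im[v-60:v+60,u-80:u+80],(640,480)))
E
```

```text
t: 12.53
position: [452.5, -198.4, 33.4]
ee_rot: [-0.001, 0.986, 0.168, -0.001]
force: [-1.1, -0.3, -0.5]
grip_width: 46.3
finger_force: 0.0
t: 12.95
position: [453.3, -199.0, 35.3]
ee_rot: [0.0, 0.986, 0.168, 0.001]
force: [0.0, 0.3, 0.8]
grip_width: 20.8
finger_force: 0.0
t: 13.37
position: [450.9, -197.9, 63.4]
ee_rot: [-0.001, 0.986, 0.168, -0.002]
force: [0.3, 0.0, -0.8]
grip_width: 16.3
finger_force: 28.0
t: 13.78
position: [506.7, -239.3, 153.5]
ee_rot: [0.001, 0.986, 0.168, 0.002]
force: [1.2, -0.2, -1.0]
grip_width: 16.0
finger_force: 28.0
t: 14.2
position: [591.1, -306.2, 149.3]
ee_rot: [-0.0, 0.986, 0.168, -0.0]
force: [0.1, 0.2, -1.2]
grip_width: 16.3
finger_force: 28.0
t: 14.62
position: [588.6, -304.1, 122.4]
ee_rot: [-0.001, 0.986, 0.168, -0.002]
force: [-0.1, 0.4, -2.0]
grip_width: 16.4
finger_force: 28.0
```

View pics/br2.png

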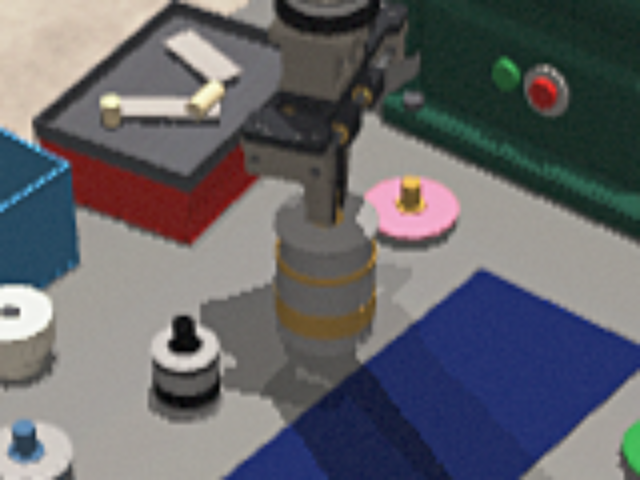

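The brass lid hangs level over the brass caddy (lid (325,218), rim (326,265)). Lowering.

```bash
python3 -m handwheel '[[0,0,0,0,0,-0.01,-1],[0,0,0,0,0,-0.019,-1],[0,0,0,0,0,-0.025,-1],[0,0,0,0,0,-0.029,-1],[0,0,0,0,0,-0.031,-1]]' 28
python3 -m handwheel '[[0,0,0,0,0,-0.0005,-1],[0,0,0,0,0,-0.001,-1],[0,0,0,0,0,-0.001,-1],[0,0,0,0,0,-0.001,-1],[0,0,0,0,0,-0.001,-1]]' 28
```

```text
t: 15.08
position: [589.9, -305.0, 94.2]
ee_rot: [-0.0, 0.986, 0.168, -0.001]
force: [-6.9, 2.5, 18.9]
grip_width: 16.1
finger_force: 28.0
t: 15.5
position: [590.0, -305.2, 94.3]
ee_rot: [-0.0, 0.986, 0.168, -0.0]
force: [-6.1, 3.0, 11.0]
grip_width: 16.1
finger_force: 28.0
```

```bash
python3 -m handwheel '[[0,0,0,0,0,0.001,-0.5],[0,0,0,0,0,0.001,-0.3],[0,0,0,0,0,0.001,0],[0,0,0,0,0,0.001,0],[0,0,0,0,0,0.001,0]]' 25
python3 -m handwheel '[[0,0,0,0,0,0.015,0],[0,0,0,0,0,0.04,0],[0,0,0,0,0,0.065,0],[0,0,0,-0.007,0.02,0.08,0],[0,0,0,-0.017,0.052,0.08,0]]' 25
python3 -m handwheel '[[0,0,0,-0.011,0.034,0,0],[0,0,0,-0.022,0.068,0,0],[0,0,0,-0.034,0.102,0,0],[0,0,0,-0.046,0.136,0,0],[0,0,0,-0.058,0.17,0,0]]' 25
python3 -m handwheel '[[0,0,0,-0.012,0.034,-0.01,0],[0,0,0,-0.024,0.068,-0.02,0],[0,0,0,-0.034,0.1,-0.03,0],[0,0,0,-0.042,0.128,-0.05,0],[0,0,0,-0.046,0.14,-0.064,0]]' 25
python3 -m handwheel '[[0,0,0,0,0,0,0],[0,0,0,0,0,0,0],[0,0,0,0,0,0,0],[0,0,0,0,0,0,0],[0,0,0,0,0,0,0]]' 25
python3 - <<'E'
from meas import *
im,d=ctrl.camera('side'); u,v=map(int,proj('side',[510,-110,60])); save('br3',cv2.resize(im[v-110:v+130,u-160:u+160],(800,600)))
W=pts('side',d); r=np.hypot(W[...,0]-590.3,W[...,1]+305.4)
s=(r<36)&(r>14)&(W[...,2]>68); print(s.sum(),np.percentile(W[s][:,2],[10,50,90]))
E
```

```text
t: 15.92
position: [590.3, -305.3, 93.2]
ee_rot: [-0.0, 0.986, 0.168, -0.0]
force: [-0.3, -0.6, -0.4]
grip_width: 45.5
finger_force: 0.0
t: 16.33
position: [575.3, -257.5, 177.2]
ee_rot: [0.003, 0.986, 0.165, 0.003]
force: [1.0, 0.8, 0.8]
grip_width: 45.9
finger_force: 0.0
t: 16.75
position: [514.6, -81.8, 173.6]
ee_rot: [0.0, 0.986, 0.168, 0.0]
force: [0.2, 0.8, 0.1]
grip_width: 46.3
finger_force: 0.0
t: 17.17
position: [468.0, 60.7, 109.0]
ee_rot: [-0.001, 0.985, 0.171, 0.0]
force: [-0.4, 0.3, 0.1]
grip_width: 45.7
finger_force: 0.0
t: 17.58
position: [470.4, 55.5, 110.3]
ee_rot: [0.0, 0.986, 0.167, 0.001]
force: [0.7, -0.0, 1.2]
grip_width: 46.0
finger_force: 0.0
198 [74.41384273 77.80595094 81.42183851]
```

View pics/br3.png

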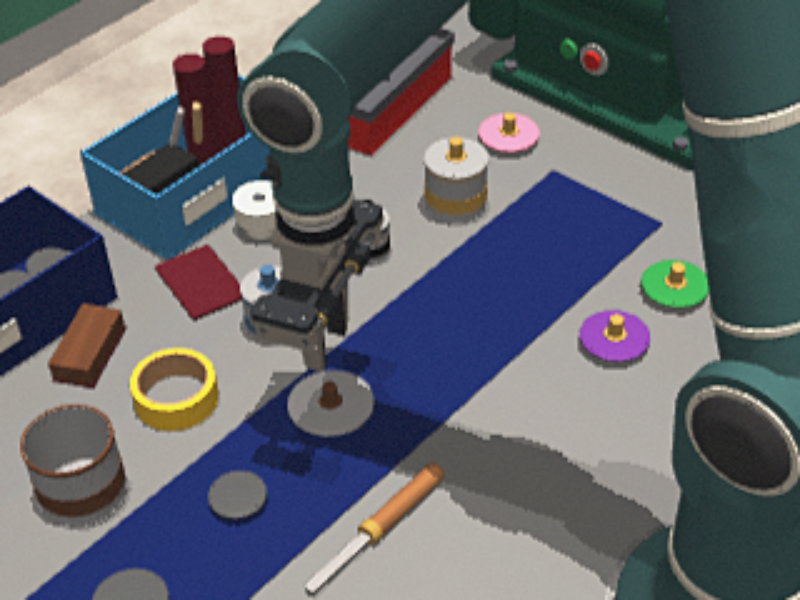

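The brass lid is home (~(456,165)), and the gripper is above the wood knob (~(330,393)). Wood lid.

```bash
python3 -m handwheel '[[0,0,0,0,0,-0.025,0],[0,0,0,0,0,-0.05,0],[0,0,0,0,0,-0.065,0],[0,0,0,0,0,-0.073,0],[0,0,0,0,0,-0.075,0]]' 20
python3 -m handwheel '[[0,0,0,0,0,0,0],[0,0,0,0,0,0,-1],[0,0,0,0,0,0,-1],[0,0,0,0,0,0,-1],[0,0,0,0,0,0,-1]]' 20
python3 -m handwheel '[[0,0,0,0,0,0,-1],[0,0,0,0,0,0,-1],[0,0,0,0,0,0,-1],[0,0,0,0,0,0.01,-1],[0,0,0,0,0,0.03,-1]]' 30
python3 -m handwheel '[[0,0,0,0,0,0.03,-1],[0,0,0,0,0,0.06,-1],[0,0,0,0,0,0.085,-1],[0,0,0,0.005,0.01,0.1,-1],[0,0,0,0.015,0.03,0.1,-1]]' 30
python3 -m handwheel '[[0,0,0,0.015,0.03,0,-1],[0,0,0,0.03,0.06,0,-1],[0,0,0,0.045,0.09,0,-1],[0,0,0,0.06,0.12,0,-1],[0,0,0,0.075,0.15,0,-1]]' 30
python3 -m handwheel '[[0,0,0,0.015,0.03,0,-1],[0,0,0,0.028,0.055,0,-1],[0,0,0,0.0355,0.069,0,-1],[0,0,0,0.0355,0.0695,0,-1],[0,0,0,0.0355,0.0695,0,-1]]' 30
python3 -m handwheel '[[0,0,0,0,0,-0.01,-1],[0,0,0,0,0,-0.02,-1],[0,0,0,0,0,-0.02,-1],[0,0,0,0,0,-0.02,-1],[0,0,0,0,0,-0.02,-1]]' 30
python3 - <<'E'
from meas import *
im,d=ctrl.camera('side'); u,v=map(int,proj('side',[595,306,90])); save('wd2',cv2.resize(im[v-70:v+80,u-100:u+100],(640,480)))
E
```

```text
t: 18.05
position: [468.9, 56.1, 33.6]
ee_rot: [0.0, 0.986, 0.168, -0.001]
force: [-0.8, -0.4, -1.0]
grip_width: 45.8
finger_force: 0.0
t: 18.47
position: [469.9, 56.7, 35.3]
ee_rot: [0.0, 0.986, 0.168, 0.001]
force: [0.6, 0.1, -0.1]
grip_width: 21.5
finger_force: 0.0
t: 18.88
position: [467.3, 56.5, 63.4]
ee_rot: [-0.0, 0.986, 0.168, -0.003]
force: [-0.2, -0.1, -1.3]
grip_width: 16.2
finger_force: 30.0
t: 19.3
position: [485.7, 84.9, 168.3]
ee_rot: [0.001, 0.986, 0.166, 0.002]
force: [0.4, -0.6, -1.8]
grip_width: 15.9
finger_force: 30.0
t: 19.72
position: [559.4, 237.9, 164.7]
ee_rot: [0.0, 0.986, 0.168, -0.0]
force: [-0.3, -0.1, -1.0]
grip_width: 16.1
finger_force: 30.0
t: 20.13
position: [594.0, 306.6, 164.0]
ee_rot: [0.0, 0.986, 0.169, -0.001]
force: [-0.4, -0.8, -1.4]
grip_width: 16.1
finger_force: 30.0
t: 20.55
position: [594.9, 305.5, 144.5]
ee_rot: [0.0, 0.986, 0.168, -0.0]
force: [-0.5, -0.0, -0.9]
grip_width: 16.2
finger_force: 30.0
```

View pics/wd2.png

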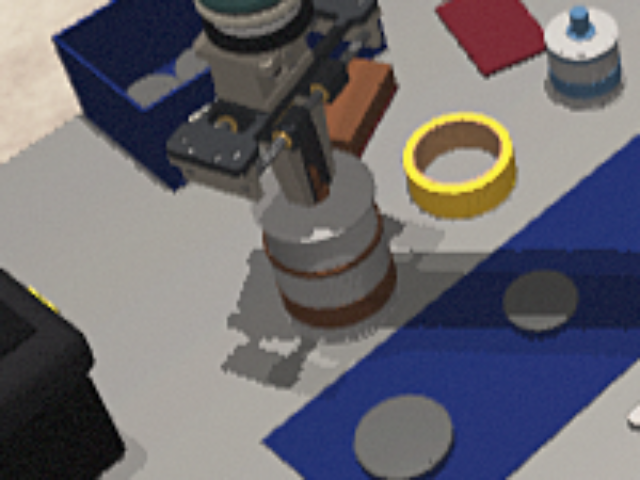

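The wood lid hangs over the wood caddy (lid (315,195), rim (322,230)). Lowering.

```bash
python3 -m handwheel '[[0,0,0,0,0,-0.012,-1],[0,0,0,0,0,-0.023,-1],[0,0,0,0,0,-0.03,-1],[0,0,0,0,0,-0.035,-1],[0,0,0,0,0,-0.037,-1]]' 30
python3 -m handwheel '[[0,0,0,0,0,-0.0005,-1],[0,0,0,0,0,-0.001,-1],[0,0,0,0,0,-0.001,-1],[0,0,0,0,0,-0.001,-1],[0,0,0,0,0,-0.001,-1]]' 30
```

```text
t: 21.02
position: [594.2, 305.8, 108.0]
ee_rot: [0.001, 0.986, 0.168, -0.001]
force: [-6.7, -4.5, 18.8]
grip_width: 16.1
finger_force: 30.0
t: 21.43
position: [594.3, 305.9, 108.1]
ee_rot: [0.001, 0.986, 0.168, -0.001]
force: [-4.9, -4.1, 10.2]
grip_width: 16.5
finger_force: 30.0
```

Home height reached. Releasing, rising clear and checking everything.

```bash
python3 -m handwheel '[[0,0,0,0,0,0.001,-0.5],[0,0,0,0,0,0.001,-0.3],[0,0,0,0,0,0.001,0],[0,0,0,0,0,0.001,0],[0,0,0,0,0,0.001,0]]' 25
python3 -m handwheel '[[0,0,0,0,0,0.015,0],[0,0,0,0,0,0.04,0],[0,0,0,0,0,0.07,0],[0,0,0,-0.01,-0.02,0.1,0],[0,0,0,-0.03,-0.04,0.12,0]]' 25
python3 -m handwheel '[[0,0,0,-0.02,-0.03,0,0],[0,0,0,-0.04,-0.06,0,0],[0,0,0,-0.06,-0.09,0,0],[0,0,0,-0.07,-0.11,0,0],[0,0,0,-0.07,-0.11,0,0]]' 25
python3 -m handwheel '[[0,0,0,0,0,0,0],[0,0,0,0,0,0,0],[0,0,0,0,0,0,0],[0,0,0,0,0,0,0],[0,0,0,0,0,0,0]]' 25
python3 - <<'E'
from meas import *
ims,d=ctrl.camera('side'); save('end',ims); W=pts('side',d)
for k,(x,y,z) in dict(wood=(595,306.5,93),brass=(590.3,-305.4,79),blue=(615.4,.6,67),black=(615.4,-168.3,55)).items():
    r=np.hypot(W[...,0]-x,W[...,1]-y); s=(r<z*.52)&(abs(W[...,2]-z)<6)&(r<.6*z); q=W[s]
    A=np.c_[q[:,:2]-[x,y],np.ones(len(q))]; c=np.linalg.lstsq(A,q[:,2],rcond=None)[0]; print(k,s.sum(),'want z',z,'plane z',round(c[2],1),'tilt deg',np.round(np.degrees(c[:2]),1))
E
```

```text
t: 21.85
position: [594.9, 306.2, 107.2]
ee_rot: [0.0, 0.986, 0.168, -0.0]
force: [0.1, 0.7, 0.1]
grip_width: 45.6
finger_force: 0.0
t: 22.27
position: [566.6, 267.0, 229.9]
ee_rot: [-0.001, 0.986, 0.168, 0.002]
force: [0.9, -0.2, 0.0]
grip_width: 46.0
finger_force: 0.0
t: 22.68
position: [493.3, 151.4, 227.6]
ee_rot: [0.001, 0.986, 0.165, -0.001]
force: [-0.1, -0.2, -0.1]
grip_width: 45.9
finger_force: 0.0
t: 23.1
position: [495.0, 157.2, 227.3]
ee_rot: [-0.0, 0.986, 0.169, -0.0]
force: [-0.3, 0.2, -0.2]
grip_width: 46.0
finger_force: 0.0
wood 781 want z 93 plane z 91.8 tilt deg [ 0.1 -0.2]
brass 286 want z 79 plane z 77.9 tilt deg [-0.7 -0.6]
blue 220 want z 67 plane z 65.9 tilt deg [1.6 0.1]
black 127 want z 55 plane z 53.7 tilt deg [-1.3 -0.2]
```

View pics/end.png

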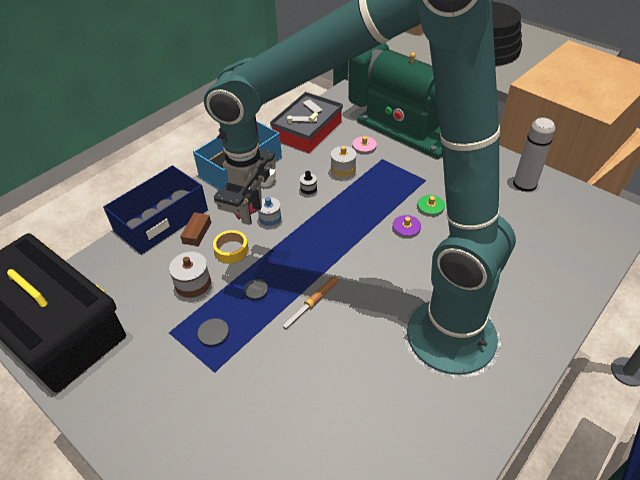

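All four lids sit level and home: wood (190,265), blue (269,208), black (308,180), brass (343,160). The blanks at (213,332) and (256,289) are unmoved and the gripper is clear.

```bash
python3 -c "
from rig import ctrl
print(ctrl.sign_off())"
```

```text
the job is handed in; nothing more can be done
None
```

All four lids sit knob up and fully home on their own caddies, with the caddies, blanks and look-alikes left in place, and the job is handed in at about 23 s of the 115 s allowed; no verdict was returned.

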